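# Prove the emergency stop, then hold the sprung gauge open on the castor-wheel tester

## Task

Get the castor-wheel tester ready for the day's first wheel: prove its emergency stop by pushing the red mushroom on the control station down until it latches, then twist the mushroom clockwise so that it springs up again. After that, take the black handle of the sprung gauge carriage and draw it back until its red pointer stands at the green index on the scale, and finish while still holding it there, so that a colleague can drop the wheel on; do not shift the index, and leave everything else on the bench where it is.

Things in the scene. Friction and masses are not known exactly. Their poses are not given: they have to be found in the camera images.
- tester: Castor-wheel tester, fixed. Dark base 400 x 160 mm, top 20 mm up; origin under its centre. +x end: grey gear case (60 mm high), steel arbor at x = +120 mm (112 mm high), motor out to x = +250. The gauge carriage draws out along the tester's own -x, towards the robot. Scale bar along its -y side (y = -66, top 48 mm), spring cartridge along +y (y = +58, top 62 mm).
- gauge (a joint): Travel of the gauge carriage in m: 0 = home (where it starts), grows as it is drawn along the tester's -x; end stop 0.085. Its spring pulls it home with about 6 N at 0 and 0.12 N more per mm (12 N at 50 mm); let go, it runs home.
- gauge_handle: Black grip sleeve of the bridge handle on the carriage: round, 16 mm thick, 76 mm long along the tester's y, free to revolve on a steel bar between two posts (12 mm thick, at y = +-45 mm, tops 118 mm up). Origin on its axis, at its middle, 112 mm above the bench. Carriage plate (70 x 112 mm) 71 mm up, 33 mm free under the grip. Pinch it from above, fingers closing along the tester's x.
- handle_bar (a point): The same point as the grip's origin (middle of the grip, on its axis, 112 mm above the bench), with axes as the tester's. Moves with the carriage.
- pointer (a point): Tip of the carriage's red pointer: a flat red strip 3 mm wide that reaches from the carriage across the scale bar, 59 mm above the bench, and passes 3 mm above the index; axes as the tester's. At gauge = 0 it is at the scale's zero.
- index (a joint): Setting of the green index in m, from the same zero and in the same direction as joint gauge: the pointer is at the middle of the index when gauge equals index. Lies between 0.035 and 0.065; it stays where set (8 N would shift it) and must not be moved.
- index_mark (a point): Top of the green index on its centre line, 54 mm above the bench, on the scale bar; axes as the tester's. The index is a green block 10 mm wide along the scale (tester's x) and 20 mm across, with a small clamp screw at its outer end.
- station: Control station, fixed, left or right of the tester: grey box 95 (x) x 150 (y) x 72 mm high, cable gland on its +x side; origin under its centre. On top: the red mushroom on a yellow square at x = 0, y = +36 mm; not needed: a flush green start button (4 mm high) at x = +18, y = -42 and an amber lamp (12 mm high) at x = -22, y = -42.
- stop_top (a point): Centre of the flat top of the red mushroom head, 107 mm above the bench when up. Head round, 40 mm in diameter; its straight side spans 87 to 101 mm above the bench when up, 6 mm lower when latched. The box top below it is at 72 mm.
- stop_press (a joint): How far the mushroom is pushed down in m: 0 = up, 0.008 = bottom. About 7 N takes it through its latch; 12 to 20 N is a firm press. Past 0.0057 it latches and stays down at 0.0057 by itself. Pulling does not release it; turning does.
- stop_turn (a joint): Turn of the head in rad, clockwise seen from above: 0 = rest, end stop 0.80. Light (under 0.06 N m). Beyond about 0.52 (30 degrees) the latch lets go and the head springs up as soon as the fingers do not hold it down; then it turns slowly back to 0 by itself.
- socket_case: Bystander: flat dark blue socket set case, 170 x 130 x 34 mm, sockets up to 46 mm high on it, on the other side of the tester from the control station. Origin: centre of its underside.
- castor_wheel: Bystander: the castor wheel waiting to be checked, black tyre, 150 mm in diameter, 36 mm high, lying flat. Origin: centre of its underside.
- oil_can: Bystander: yellow-green spray can with a grey cap, 54 mm in diameter, 185 mm high, standing. Origin: centre of its underside.
- water_bottle: Bystander: pale plastic bottle with a blue cap, 64 mm in diameter, 200 mm high, standing. Origin: centre of its underside.
- bolt_dish: Bystander: steel dish with nuts, 84 mm in diameter, 30 mm high. Origin: centre of its underside.
- spanner: Bystander: steel spanner lying flat, long side along its x. Origin: middle of its underside.
- screwdriver: Bystander: orange screwdriver lying, along its x. Origin: middle of its underside.
Not all that is in view belongs to the job. Of the things like the station, leave any that is brown; of the rest the smaller one is meant.

How it is judged:
By the outcome, as a careful person would: the job done as asked, in the order asked, and still so for the second after the job is handed in, while the arm keeps its last pose, push and grip.
It also fails if it takes over 58 s, if anything falls off the work surface, if the arm or the gripper's body presses on something with over 40 N, if the wrist force passes 120 N, or if a joint passes its speed limit or range.

## Robot

A 6-joint arm with a two-finger parallel gripper is mounted at the origin on the work surface. World frame = base frame: x ahead of the robot, y to its left, z up, the work surface at z = 0. Lengths are in m, angles in rad, forces in N, time in s.
With the tool pointing down it reaches from about 0.35 to 0.775 m from the base axis. Payload 7.3 kg.
Tool frame: the origin (TCP) lies at the very end of the fingers, on their centre line; the grasp point (between the pads) lies 19 mm behind it; z points along the fingers, x is the direction in which the jaws open and shut, and the axes are right-handed (so a half turn about z gives the same grasp; the last joint's range is limited). The gripper opens to 92 mm and grips with 3 to 60 N. Pads are 19 mm wide; open, the fingers measure 130 mm over their backs; the gripper's body (75 mm by 190 mm) begins 47 mm behind the grasp point.
Start: joints at [-1.418, 0.342, 1.524, -0, 1.275, -0.146], TCP at [0.155, -0.502, 0.227] pointing down, gripper open.
Joint ranges: [-2.53, 2.53], [-0.77, 2.02], [0.04, 2.7], [-1, 4.14], [0.28, 2.66], [-3.11, 3.11]. Speed limits (rad/s): [2.57, 2.57, 3.14, 3.14, 3.14, 3.14].

## Interface

Orientations are given as [roll, pitch, yaw] about the fixed x, y, z axes, in that order (R = Rz(yaw) Ry(pitch) Rx(roll)).
In Python, from cell import observe, read_camera, camera_params, hand_in gives the robot as it stands.
- The arm moves only by the tool apply_moves, never from a script. Its argument "increments" is a list of rows, each an object with "grip": the opening, from 0 (shut) to 1 (fully open); "linear": the shift along the world's x, y, z in mm, a list of three; "turn": the turn, a rotation vector about the world's x, y, z in units of 6 degrees (1.0 is 6 degrees), a list of three. A call has 1 to 10 rows; each row is the pose to reach, as a shift and turn from the pose commanded when the call began; what a row does not reach only later rows make up. A row lasts 1/10 s, in which the tool goes at most 50 mm and 8.59 degrees, less where a joint would pass 70% of its speed; a pose out of reach is approached as far as the arm can. A call with a gripper value outside its range is refused whole. The fingers move at their own pace and stop on an object; "grip_force" is the grip in N (left out, the last holds). Time passes only in rows, so rows that repeat a pose let the fingers close. It gives the time, the measured TCP pose, the force and the opening at its end, in the units of the state.
- observe(): the state, without advancing time (a new reading comes with each control period).
- read_camera(name): name is "side" or "top"; returns the picture (420x560x3 uint8, red, green, blue); there is no depth.
- camera_params(name): a dict with "camera_matrix" (3x3 intrinsics, pixels), "world_to_cam" (4x4, takes a point from world to camera coordinates). Camera axes: x right, y up, looking along -z (the intrinsics and any distortion apply to the point x, -y, -z); pixel columns grow to the right and rows downward; lengths in m; the calibration is good to about 2 mm. A picture is of the moment at which its call begins. camera_params takes no time and is no camera call.
- hand_in(): hands the job in, once; it reports no verdict.
The state is a dict: "time": time; "qpos": joint angles; "qvel": joint speeds; "joint_efforts": joint torques, N m; "tool_pos": TCP position; "tool_rot": TCP orientation; "contact_force": force on the tool from outside, world axes, zero at the start; "torque": the same for the moment, N m; "opening": finger opening in m.
Only numpy, scipy, OpenCV 4.12 (cv2) and the standard library are available. Lean on these libraries where they do the work, as an engineer would, in place of code of your own. Each camera call takes 0.05 s, during which the arm holds its last target.

## Working session

There is one attempt and no reset: what is moved stays moved. The work goes in short steps, Python scripts to look and compute and a tool call to move; the robot and the scene stay as the last step left them, time stands still between calls to the robot, and variables do not carry over. Pictures are saved under pics/ and viewed, and the job is handed in when it is done.

Besides the shell and the picture viewer there is one more tool, called after "Request:" as name(argument=value, ...) on one line, values as JSON. apply_moves: Moves the arm, as the interface text tells. Its arguments: {"type":"object","properties":{"increments":{"type":"array","items":{"type":"object","properties":{"grip":{"type":"number"},"linear":{"type":"array","items":{"type":"number"}},"turn":{"type":"array","items":{"type":"number"}}}}},"grip_force":{"type":"number"}},"required":["increments"]}

```bash
ls; mkdir -p pics; python3 - <<'E'
from cell import *
import cv2
for n in("side","top"):
    cv2.imwrite(f"pics/{n}0.png",read_camera(n)[:,:,::-1]); p=camera_params(n); print(p)
print(observe())
E
```

```text
pics
{'camera_matrix': array([[457.05766734,   0.        , 280.41271728],
       [  0.        , 457.05766734, 218.52590317],
       [  0.        ,   0.        ,   1.        ]]), 'world_to_cam': array([[-0.90426121, -0.42667549,  0.01611462,  0.48193916],
       [ 0.26686501, -0.53530499,  0.80139356, -0.15481149],
       [-0.33330875,  0.72896954,  0.5979203 , -1.46450286],
       [ 0.        ,  0.        ,  0.        ,  1.        ]])}
{'camera_matrix': array([[544.39590243,   0.        , 280.70429624],
       [  0.        , 544.39590243, 209.55174481],
       [  0.        ,   0.        ,   1.        ]]), 'world_to_cam': array([[ 0.00719554, -0.99996841, -0.00337771,  0.08055731],
       [ 0.98861811,  0.00660617,  0.15030167, -0.49809134],
       [-0.15027461, -0.00442077,  0.98863441, -1.77382571],
       [ 0.        ,  0.        ,  0.        ,  1.        ]])}
{'time': 0.1, 'qpos': array([-1.41800670e+00,  3.42629340e-01,  1.52492051e+00, -2.32103155e-06,
        1.27541655e+00, -1.46010099e-01]), 'qvel': array([ 0.00042448, -0.00238942, -0.00323656, -0.00018181,  0.00171049,
        0.00083846]), 'joint_efforts': array([ 2.10809580e-03, -4.32003307e+01, -2.44694102e+01,  7.20893824e-02,
        5.25563769e-02, -4.20910692e-05]), 'tool_pos': array([ 0.15450485, -0.50136473,  0.22612711]), 'tool_rot': array([-3.14139498e+00,  1.35945469e-03, -1.27199579e+00]), 'contact_force': array([-0.97844013, -0.40729606,  0.95580448]), 'torque': array([ 0.03273385, -0.04824538, -0.04520153]), 'opening': 0.09192379274172462}
```

View pics/top0.png

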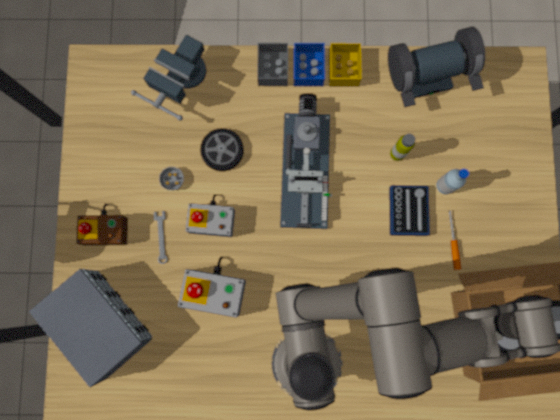

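View pics/side0.png

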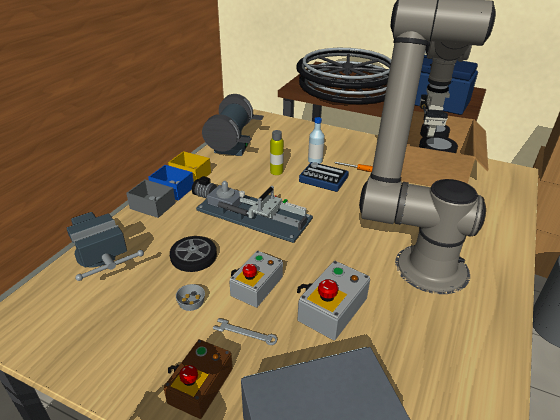

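The top picture shows the tester at about (305,170). The small grey station is at (210,219), the larger grey one at (212,292) and the brown one at (102,230). I'll enlarge the parts that matter.

```bash
cat > h.py <<'E'
from cell import *
import numpy as np, cv2
P={n:camera_params(n) for n in("side","top")}
def proj(n,p):
    c=P[n]["world_to_cam"]@np.r_[p,1]; K=P[n]["camera_matrix"]
    u=K@np.array([c[0],-c[1],-c[2]]); return u[:2]/u[2]
def back(n,uv,z):
    K=P[n]["camera_matrix"];T=P[n]["world_to_cam"]
    d=np.linalg.inv(K)@np.r_[uv,1]; d=T[:3,:3].T@(d*[1,-1,-1]); o=-T[:3,:3].T@T[:3,3]
    return o+d*(z-o[2])/d[2]
def tri(ut,us):
    from scipy.optimize import least_squares
    r=least_squares(lambda p:np.r_[proj("top",p)-ut,proj("side",p)-us],[.5,0,.1]); return r.x,r.fun
def crop(im,name,x0,y0,w,h,s):
    cv2.imwrite(name,cv2.resize(im[y0:y0+h,x0:x0+w,::-1],None,fx=s,fy=s,interpolation=cv2.INTER_CUBIC))
E
python3 - <<'E'
import cv2
from h import crop
t=cv2.imread("pics/top0.png")[:,:,::-1]; s=cv2.imread("pics/side0.png")[:,:,::-1]
crop(t,"pics/t_st.png",170,190,80,60,10)
crop(t,"pics/t_te.png",265,90,80,150,4)
crop(t,"pics/t_ha.png",275,140,65,95,6)
crop(s,"pics/s_st.png",225,240,70,70,8)
crop(s,"pics/s_te.png",185,165,135,80,5)
E
```

```text
(no output)
```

View pics/t_st.png

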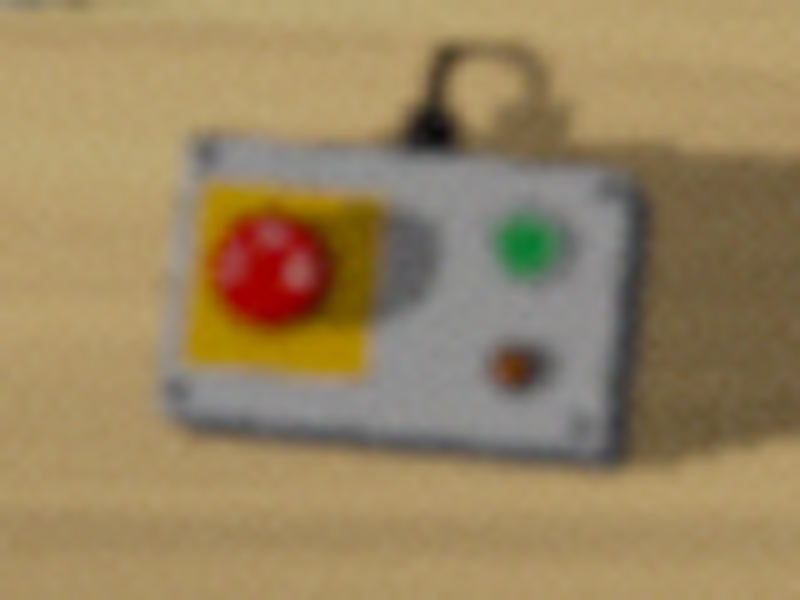

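View pics/t_te.png

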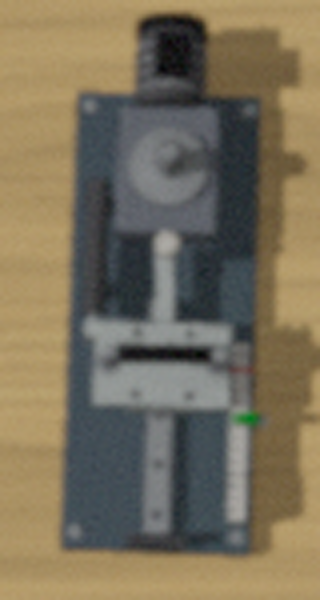

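View pics/t_ha.png

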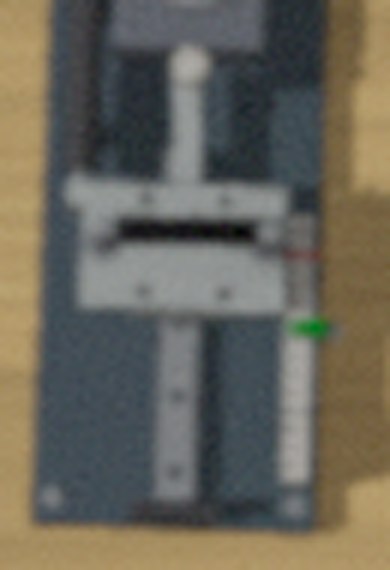

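View pics/s_st.png

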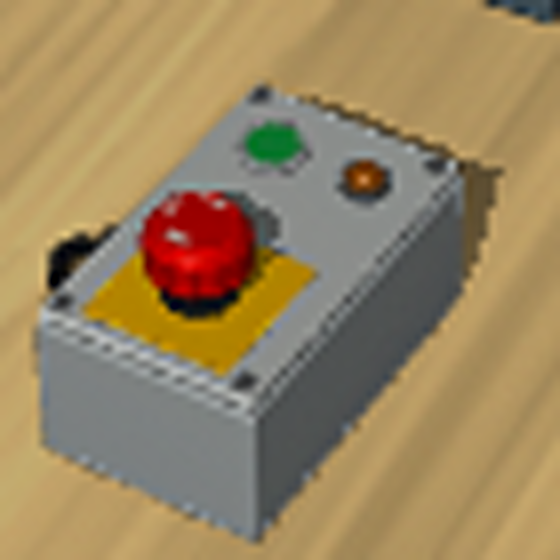

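View pics/s_te.png

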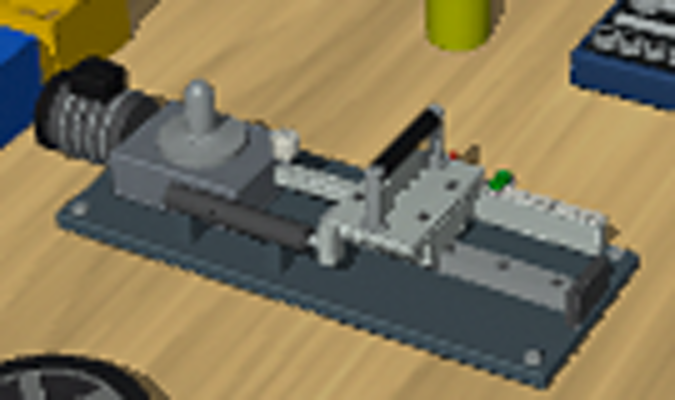

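Top view: mushroom centre at about (196.5,216.3), handle about (313,178), index about (326,195), and base corners at crop (78,95), (260,97), (250,552) and (63,548). Next I'll turn these into positions.

```bash
python3 - <<'E'
import cv2
from h import *
t=cv2.imread("pics/top0.png")[:,:,::-1]; s=cv2.imread("pics/side0.png")[:,:,::-1]
def blob(im,x0,y0,w,h,f):
    c=im[y0:y0+h,x0:x0+w].astype(int); m=f(c[...,0],c[...,1],c[...,2]); ys,xs=np.nonzero(m)
    return np.array([xs.mean()+x0,ys.mean()+y0]),m.sum(),(xs.min()+x0,xs.max()+x0,ys.min()+y0,ys.max()+y0)
red=lambda r,g,b:(r>110)&(g<60)&(b<60)
grn=lambda r,g,b:(g>90)&(r<70)&(b<90)
blk=lambda r,g,b:(r<35)&(g<35)&(b<35)
ht=blob(t,180,195,40,40,red);hs=blob(s,235,255,30,30,red);print(ht,hs)
print("head z~.098", back("top",ht[0],.1), back("side",hs[0],.097),tri(ht[0],hs[0]))
# box corners at z .072
c=[(195,135),(645,180),(620,465),(165,425)]
cc=[back("top",((x+.5)/10-.5+170,(y+.5)/10-.5+190),.072)[:2] for x,y in c]
for a in cc: print("box",a)
cc=np.array(cc);print(cc.mean(0),np.linalg.norm(cc-np.roll(cc,-1,0),axis=1))
print("yaws",[np.degrees(np.arctan2(*(cc[a]-cc[b])[::-1])) for a,b in((0,3),(1,2))],[np.degrees(np.arctan2(*(cc[a]-cc[b])[::-1]))-90 for a,b in((0,1),(3,2))])
c=[(78,95),(260,97),(250,552),(63,548)]
cc=np.array([back("top",((x+.5)/4-.5+265,(y+.5)/4-.5+90),.02)[:2] for x,y in c])
print(cc,cc.mean(0),np.linalg.norm(cc-np.roll(cc,-1,0),axis=1))
print("yaws",[np.degrees(np.arctan2(*(cc[a]-cc[b])[::-1])) for a,b in((0,3),(1,2))],[np.degrees(np.arctan2(*(cc[a]-cc[b])[::-1]))-90 for a,b in((0,1),(3,2))])
ix=blob(t,315,185,20,20,grn);print(ix,back("top",ix[0],.054))
hb=blob(t,290,165,30,25,blk);print(hb,back("top",hb[0],.112))
p=back("top",((240+.5)/4-.5+265,(369.5)/4-.5+90),.059);print("ptr",p)
# handle ends in side
e=[back("side",((x+.5)/5-.5+185,(y+.5)/5-.5+165),.112) for x,y in((376,170),(436,120))];print(e,(e[0]+e[1])/2)
E
```

```text
(array([196.51898734, 216.78481013]), np.int64(79), (np.int64(192), np.int64(201), np.int64(212), np.int64(222))) (array([249.06716418, 270.36567164]), np.int64(134), (np.int64(243), np.int64(256), np.int64(264), np.int64(276)))
head z~.098 [0.46279387 0.35357302 0.1       ] [0.46252667 0.36144541 0.097     ] (array([0.46505789, 0.35543992, 0.0906532 ]), array([-0.10422791, -0.30175673,  0.27628555,  0.06066607]))
box [0.51183276 0.38390088]
box [0.49791525 0.23632148]
box [0.40438435 0.24254945]
box [0.41640654 0.39054219]
[0.45763473 0.3133285 ] [0.14823419 0.09373803 0.14848024 0.09565705]
yaws [np.float64(-3.9811535527041317), np.float64(-3.8095478822544107)] [np.float64(-5.387357683352519), np.float64(-4.644224274658939)]
[[ 0.83625277  0.07469613]
 [ 0.83540977 -0.08237365]
 [ 0.44014985 -0.07152679]
 [ 0.4424539   0.08477757]] [0.63856657 0.00139332] [0.15707205 0.39540873 0.15632134 0.39392789]
yaws [np.float64(-1.4664791745411483), np.float64(-1.5719371906574566)] [np.float64(-0.3075039523835983), np.float64(-0.8445266293301614)]
(array([327.27272727, 194.18181818]), np.int64(11), (np.int64(325), np.int64(329), np.int64(193), np.int64(195))) [ 0.5475564  -0.06986852  0.054     ]
(array([307.22580645, 178.19354839]), np.int64(31), (np.int64(296), np.int64(316), np.int64(177), np.int64(179))) [ 0.58886047 -0.0009164   0.112     ]
ptr [ 0.58801209 -0.06092266  0.059     ]
[array([0.59109911, 0.0460196 , 0.112     ]), array([ 0.58204506, -0.0285781 ,  0.112     ])] [0.58657209 0.00872075 0.112     ]
```

```bash
python3 - <<'E'
from h import *
for n in("top","side"):
    a=np.mean([read_camera(n).astype(float) for _ in range(8)],0); np.save(f"pics/{n}_avg.npy",a)
t=np.load("pics/top_avg.npy"); s=np.load("pics/side_avg.npy")
crop(np.clip(t,0,255).astype(np.uint8),"pics/t_avg.png",310,165,30,70,8)
crop(np.clip(s,0,255).astype(np.uint8),"pics/s_avg.png",260,180,50,40,14)
G=t[...,1]-np.maximum(t[...,0],t[...,2]); R=t[...,0]-t[...,1]
np.set_printoptions(linewidth=200,precision=0,suppress=True)
print("G");print(G[190:200,320:334]);print("R");print((t[...,0]-t[...,1])[176:190,316:334])
E
```

```text
G
[[  2.   2.   2.   1.  -3.  -1.  -2.  -2. -11. -17. -18. -20. -20. -19.]
 [  2.   1.   2.  -2.  -1.  -1.   0.   0.  -9. -19. -20. -20. -20. -20.]
 [  0.   0.   4.   4.   6.   8.  12.  17.   8.  -9. -17. -19. -19. -20.]
 [ -4.  -2.   7.  19.  30.  38.  45.  58.  50.  17.  -4. -14. -18. -20.]
 [ -6.  -2.  11.  30.  55.  71.  78.  85.  77.  43.   8.  -8. -16. -20.]
 [ -6.  -2.   9.  25.  41.  51.  58.  70.  63.  35.   7.  -6. -15. -19.]
 [ -7.  -3.   4.   7.  10.  13.  18.  28.  24.   7.  -4. -11. -16. -18.]
 [ -7.  -2.   1.  -1.  -1.  -2.   2.   3.  -4. -12. -16. -17. -18. -20.]
 [ -6.  -3.   1.  -1.  -3.  -2.  -1.  -3. -12. -17. -19. -20. -20. -20.]
 [ -6.  -1.   1.  -1.  -3.  -2.  -1.  -2. -13. -20. -20. -19. -21. -20.]]
R
[[-3. -4. -3. -4. -4. -4. -3. -0.  1.  2.  0. -0.  8. 16. 20. 20. 20. 21.]
 [-0. -2. -3. -2. -3. -2. -3.  0.  3.  3.  2.  0.  8. 17. 20. 20. 19. 19.]
 [ 1. -1. -2. -3. -2. -2. -2. -0.  1.  1.  0.  1.  7. 15. 20. 19. 20. 20.]
 [-1. -1. -2. -2. -3. -3. -2. -0.  2.  2.  1.  2. 10. 16. 19. 20. 20. 19.]
 [-2. -2. -2. -3. -2. -2. -0.  2.  2.  2.  2.  4. 11. 18. 19. 20. 21. 19.]
 [-4. -2. -2. -1. -0.  0.  6. 10. 11. 11. 12. 17. 19. 20. 19. 20. 20. 20.]
 [-4. -3. -2. -2. -1.  0. 11. 21. 25. 23. 26. 31. 28. 23. 19. 20. 19. 19.]
 [-4. -4. -3. -3. -2. -0.  4. 10. 10. 11. 14. 17. 20. 20. 18. 18. 19. 19.]
 [-4. -4. -4. -4. -3. -4. -2.  2.  3.  2.  3.  4. 10. 16. 17. 19. 18. 19.]
 [-4. -4. -4. -4. -4. -3. -3.  2.  2.  2.  2.  1.  8. 16. 20. 20. 19. 20.]
 [-5. -4. -3. -5. -4. -5. -4.  1.  3.  2.  1.  2. 10. 16. 19. 21. 20. 19.]
 [-4. -5. -5. -4. -5. -5. -3.  0.  2.  2.  1.  2. 11. 17. 20. 20. 19. 20.]
 [-4. -4. -5. -5. -4. -4. -2.  0.  2.  1.  0.  1. 12. 17. 20. 20. 19. 19.]
 [-5. -4. -4. -5. -5. -5. -3.  0.  2.  3.  1.  3. 12. 17. 20. 19. 18. 20.]]
```

View pics/t_avg.png

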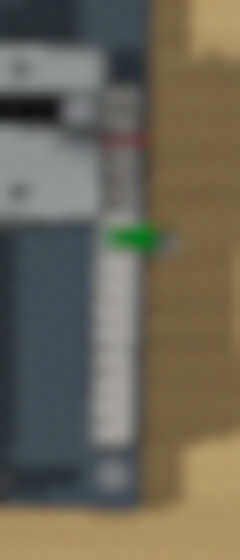

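View pics/s_avg.png

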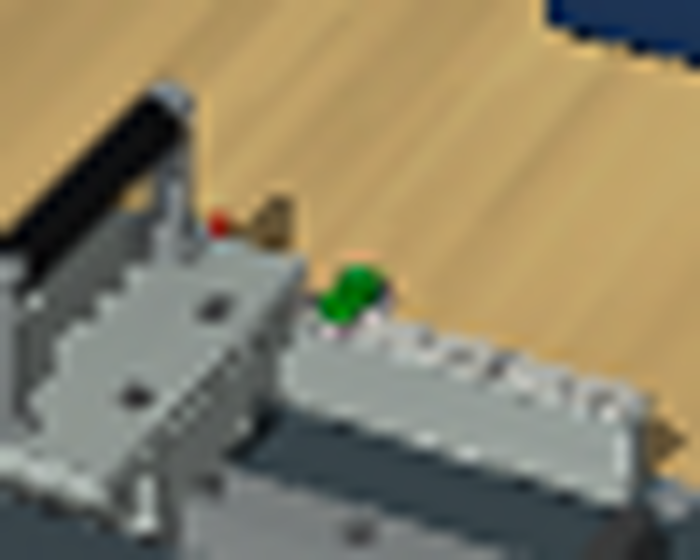

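```bash
python3 - <<'E'
from h import *
T=P["top"]["world_to_cam"]; print(-T[:3,:3].T@T[:3,3]); T=P["side"]["world_to_cam"]; print(-T[:3,:3].T@T[:3,3])
t=np.load("pics/top_avg.npy"); s=np.load("pics/side_avg.npy")
G=t[...,1]-np.maximum(t[...,0],t[...,2])
R=t[...,0]-np.maximum(t[...,1],t[...,2])
cols=slice(323,328)
w=(R[179:186,cols]-np.median(R[176:190,cols],0)).clip(3)-3; rp=(w.sum(1)@np.arange(179,186))/w.sum()
w=(G[190:199,cols]).clip(3)-3; ri=(w.sum(1)@np.arange(190,199))/w.sum()
print(rp,ri)
p=back("top",(325,rp),.059); 
for z in(.054,.052): 
  i=back("top",(325,ri),z); print(p,i,p[0]-i[0])
# ticks profile along scale
print(np.round(t[176:225,322:325].mean((1,2))))
# black handle centroid cols 297-313
b=(90-t[170:186,297:313].mean(2)).clip(0); r=(b.sum(1)@np.arange(170,186))/b.sum(); print(r,back("top",(305,r),.112),back("top",(305,r),.116))
b=(90-t[170:186,:].mean(2)).clip(0)
for c in(298,300,302,304,306,308,310,312): print(c,(b[:,c]@np.arange(170,186))/b[:,c].sum())
# side: red tip & green
Rs=(s[...,0]-np.maximum(s[...,1],s[...,2])-60).clip(0)[190:202,270:282]; ys,xs=np.mgrid[190:202,270:282]
u=np.array([(Rs*xs).sum(),(Rs*ys).sum()])/Rs.sum()
Gs=(s[...,1]-np.maximum(s[...,0],s[...,2])-10).clip(0)[195:208,278:292]; ys,xs=np.mgrid[195:208,278:292]
v=np.array([(Gs*xs).sum(),(Gs*ys).sum()])/Gs.sum(); print(u,v,back("side",u,.059),back("side",v,.053))
E
```

```text
[0.2252815  0.07600357 1.82880119]
[-0.01101896  1.19033824  0.99195464]
181.99929328621909 194.14256714553403
[ 0.5876004  -0.06216256  0.059     ] [ 0.54763889 -0.06234674  0.054     ] 0.03996150786519004
[ 0.5876004  -0.06216256  0.059     ] [ 0.54800215 -0.06250265  0.052     ] 0.039598247582998236
[100. 101.  97.  98.  94.  83.  79.  92.  99. 104. 104. 102. 107. 110.
 108. 119. 127. 113. 100. 110. 127. 144. 149. 146. 150. 150. 146. 151.
 151. 147. 151. 148. 140. 147. 148. 143. 150. 154. 151. 156. 155. 149.
 153. 147. 117.  89.  93. 108. 114.]
177.99235020360675 [0.58947469 0.00624421 0.112     ] [0.58862615 0.00640674 0.116     ]
298 177.84067942377982
300 177.86700043535046
302 178.01797013414324
304 178.00577164366376
306 178.01289566236812
308 177.99702039880813
310 178.07802625182302
312 178.20717745486567
[275.         195.58195489] [284.45125914 200.65326293] [ 0.58669004 -0.06521744  0.059     ] [ 0.5455407  -0.05897902  0.053     ]
```

Estimates:
- **Mushroom:** about (0.462, 0.352).
- **Tester:** yaw about -1.3°.
- **Handle at home:** about (0.589, 0.003).
- **Index travel:** about 40 mm.

Next I'll lift and travel toward the mushroom, closing the fingers for the press on the way.

Request:
apply_moves(increments=[{"grip":0,"linear":[0,0,50],"turn":[0,0,1]},{"grip":0,"linear":[15,10,95],"turn":[0,0,2.2]},{"grip":0,"linear":[50,30,120],"turn":[0,0,3.5]},{"grip":0,"linear":[85,60,120],"turn":[0,0,4.8]},{"grip":0,"linear":[120,90,120],"turn":[0,0,6.1]},{"grip":0,"linear":[155,120,120],"turn":[0,0,7.4]},{"grip":0,"linear":[190,155,120],"turn":[0,0,8.7]},{"grip":0,"linear":[220,190,120],"turn":[0,0,10]},{"grip":0,"linear":[250,230,120],"turn":[0,0,11.3]},{"grip":0,"linear":[270,270,120],"turn":[0,0,12.6]}], grip_force=20)

```text
time: 1.9
tool_pos: [0.4259, -0.2299, 0.3466]
tool_rot: [-3.141, -0.0, 0.054]
contact_force: [0.4, -0.0, -1.1]
opening: 0.0166
```

Request:
apply_moves(increments=[{"grip":0,"linear":[10,48,0],"turn":[0,0,0.7]},{"grip":0,"linear":[20,96,0],"turn":[0,0,1.4]},{"grip":0,"linear":[30,144,0],"turn":[0,0,2.1]},{"grip":0,"linear":[37,192,0],"turn":[0,0,2.8]},{"grip":0,"linear":[42,240,0],"turn":[0,0,3.5]},{"grip":0,"linear":[45,288,0],"turn":[0,0,4.2]},{"grip":0,"linear":[45,336,0],"turn":[0,0,4.9]},{"grip":0,"linear":[42,384,-10],"turn":[0,0,5.6]},{"grip":0,"linear":[40,432,-25],"turn":[0,0,6.2]},{"grip":0,"linear":[38,480,-40],"turn":[0,0,6.2]}])

```text
time: 2.9
tool_pos: [0.4622, 0.2496, 0.3068]
tool_rot: [3.141, -0.001, 0.699]
contact_force: [1.4, -1.0, 0.1]
opening: 0.0002
```

Request:
apply_moves(increments=[{"grip":0,"linear":[0,40,-20],"turn":[0,0,0]},{"grip":0,"linear":[-1,80,-50],"turn":[0,0,0]},{"grip":0,"linear":[-1,100,-90],"turn":[0,0,0]},{"grip":0,"linear":[-1,104,-120],"turn":[0,0,0]},{"grip":0,"linear":[-1,104,-150],"turn":[0,0,0]},{"grip":0,"linear":[-1,104,-165],"turn":[0,0,0]},{"grip":0,"linear":[-1,104,-165],"turn":[0,0,0]}])

```text
time: 3.6
tool_pos: [0.4602, 0.3509, 0.1394]
tool_rot: [-3.141, 0.005, 0.697]
contact_force: [-0.2, -0.1, 0.3]
opening: 0.0004
```

```bash
python3 - <<'E'
from h import *
print(observe())
t=read_camera("top");s=read_camera("side")
crop(t,"pics/t1.png",165,185,80,60,9);crop(s,"pics/s1.png",215,200,90,100,6)
cv2.imwrite("pics/tf1.png",t[:,:,::-1])
E
```

```text
{'time': 3.6, 'qpos': array([ 5.19136751e-01,  5.21392926e-01,  1.49137539e+00, -3.76086993e-05,
        1.13410567e+00, -1.77810931e-01]), 'qvel': array([-0.00439986, -0.04143842, -0.05516579,  0.00147862,  0.03594839,
        0.00014539]), 'joint_efforts': array([ 1.03836001e-01, -4.96676445e+01, -2.21844292e+01,  7.12263747e-02,
       -3.49918138e-01,  1.96730907e-03]), 'tool_pos': array([0.46020398, 0.35094881, 0.13936734]), 'tool_rot': array([-3.14069197,  0.00520408,  0.69696602]), 'contact_force': array([-0.23688759, -0.09627787,  0.25397543]), 'torque': array([ 0.02661044, -0.06430085,  0.01422658]), 'opening': 0.00039457250935442717}
```

View pics/s1.png

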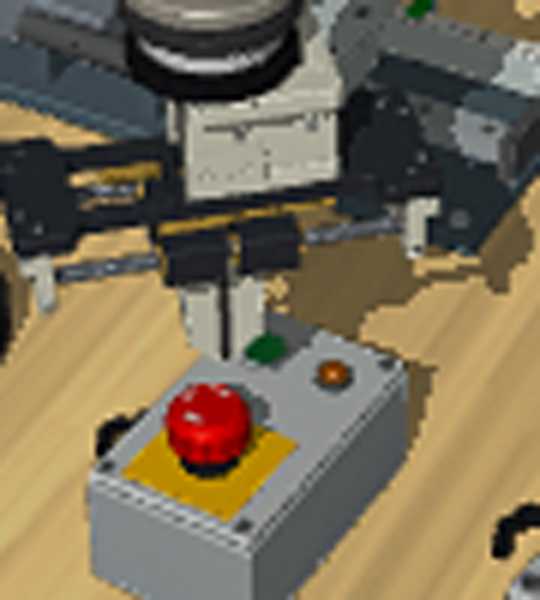

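View pics/tf1.png

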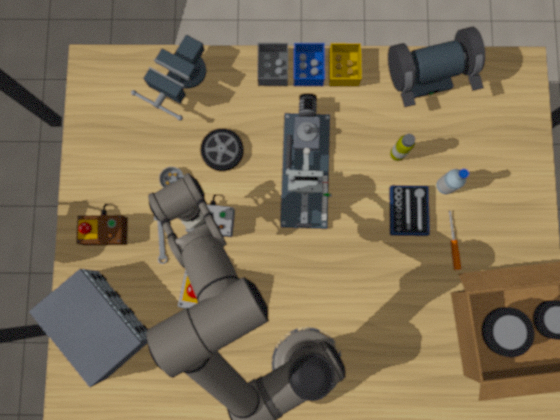

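The side picture shows the closed fingertips at crop (225,358), hanging over the mushroom, whose top is around (207,393). Checking that offset numerically.

```bash
python3 - <<'E'
from h import *
print("tcp proj",proj("side",[.4602,.3509,.1394]), "seen ~252.1,259.3")
s=np.load("pics/side_avg.npy");t=np.load("pics/top_avg.npy")
print("head proj",proj("side",[.462,.352,.107]),proj("side",[.462,.352,.094]))
def ext(im,x0,y0,w,h):
    c=im[y0:y0+h,x0:x0+w]; m=(c[...,0]>100)&(c[...,1]<70)&(c[...,2]<70)
    # ignore tiny
    ys,xs=np.nonzero(m); return xs.min()+x0,xs.max()+x0,ys.min()+y0,ys.max()+y0,xs.mean()+x0,ys.mean()+y0
es=ext(s,235,258,28,25);et=ext(t,185,205,20,25);print(es,et)
a=np.linspace(0,2*np.pi,60)
def model(n,c):
    pts=[[c[0]+r*np.cos(k),c[1]+r*np.sin(k),z] for r,z in((.02,.087),(.02,.101),(.014,.107)) for k in a]
    q=np.array([proj(n,p) for p in pts]); return q.min(0),q.max(0)
for c in((.462,.352),(.4605,.349),(.464,.355)):
    print(c,model("side",c),model("top",c))
E
```

```text
tcp proj [251.21958798 257.17244915] seen ~252.1,259.3
head proj [250.72846314 265.78337957] [250.83184573 269.14891827]
(np.int64(242), np.int64(256), np.int64(264), np.int64(276), np.float64(249.04225352112675), np.float64(270.26056338028167)) (np.int64(191), np.int64(203), np.int64(211), np.int64(222), np.float64(196.68), np.float64(216.65))
(0.462, 0.352) (array([243.73642697, 262.45858421]), array([257.87350248, 275.81957197])) (array([190.71509929, 210.81982044]), array([203.80762327, 223.72121547]))
(0.4605, 0.349) (array([244.70979151, 261.98165985]), array([258.82065784, 275.31963353])) (array([191.63546265, 211.28808174]), array([204.72244526, 224.1891424 ]))
(0.464, 0.355) (array([242.60619941, 262.88443861]), array([256.76904707, 276.26617167])) (array([189.8000237 , 210.19772965]), array([202.89748611, 223.09959277]))
```

Request:
apply_moves(increments=[{"grip":0,"linear":[3,3,-15],"turn":[0,0,0]},{"grip":0,"linear":[3,3,-28],"turn":[0,0,0]},{"grip":0,"linear":[3,3,-33],"turn":[0,0,0]},{"grip":0,"linear":[3,3,-36],"turn":[0,0,0]},{"grip":0,"linear":[3,3,-38],"turn":[0,0,0]},{"grip":0,"linear":[3,3,-38],"turn":[0,0,0]}])

```text
time: 4.3
tool_pos: [0.4644, 0.3545, 0.1046]
tool_rot: [3.142, 0.0, 0.697]
contact_force: [-3.4, -1.5, 8.3]
opening: 0.0005
```

Request:
apply_moves(increments=[{"grip":0,"linear":[0,0,-2],"turn":[0,0,0]},{"grip":0,"linear":[0,0,-4],"turn":[0,0,0]},{"grip":0,"linear":[0,0,-4],"turn":[0,0,0]}])

```text
time: 4.6
tool_pos: [0.4646, 0.3547, 0.1006]
tool_rot: [3.142, -0.001, 0.697]
contact_force: [-2.3, -1.0, 6.6]
opening: 0.001
```

Request:
apply_moves(increments=[{"grip":0,"linear":[0,0,-2],"turn":[0,0,0]},{"grip":0,"linear":[0,0,-4],"turn":[0,0,0]},{"grip":0,"linear":[0,0,-4],"turn":[0,0,0]}])

```text
time: 4.9
tool_pos: [0.4648, 0.3548, 0.0988]
tool_rot: [3.141, -0.002, 0.697]
contact_force: [-5.6, -3.2, 18.0]
opening: 0.0004
```

It's at the bottom with 18 N. Lifting off and opening the fingers.

Request:
apply_moves(increments=[{"grip":0,"linear":[0,0,20],"turn":[0,0,0]},{"grip":0.85,"linear":[0,0,50],"turn":[0,0,0]},{"grip":0.85,"linear":[0,0,55],"turn":[0,0,0]},{"grip":0.85,"linear":[0,0,55],"turn":[0,0,0]},{"grip":0.85,"linear":[0,0,55],"turn":[0,0,0]},{"grip":0.85,"linear":[0,0,55],"turn":[0,0,0]}])

```text
time: 5.5
tool_pos: [0.4639, 0.3542, 0.1495]
tool_rot: [-3.141, 0.002, 0.697]
contact_force: [0.9, -0.4, 0.3]
opening: 0.0361
```

```bash
python3 - <<'E'
from h import *
s=read_camera("side");o=observe();print(o["tool_pos"],o["opening"])
crop(s,"pics/s2.png",215,200,90,100,6)
c=s[258:283,235:263].astype(int); m=(c[...,0]>100)&(c[...,1]<70)&(c[...,2]<70)
ys,xs=np.nonzero(m);print(xs.min()+235,xs.max()+235,ys.min()+258,ys.max()+258,xs.mean()+235,ys.mean()+258)
E
```

```text
[0.46405018 0.35426317 0.14958845] 0.0400506477845829
243 256 265 277 249.2058823529412 271.6102941176471
```

View pics/s2.png

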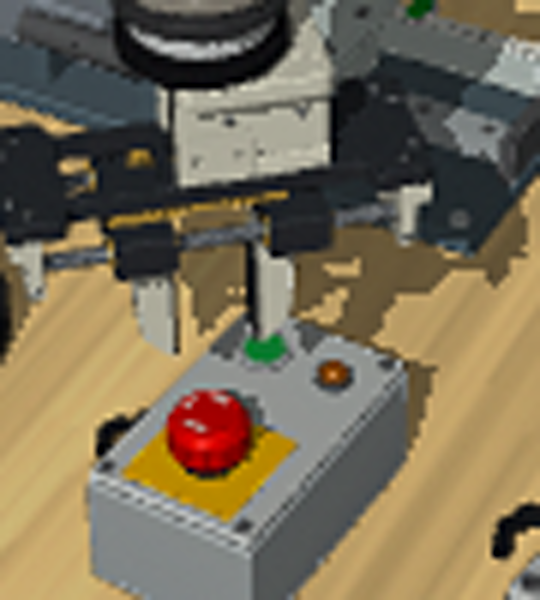

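The mushroom sits about 1.35 px (about 5 mm) lower and stays there, so it is latched. I'll finish opening, descend round it and grip.

Request:
apply_moves(increments=[{"grip":0.85,"linear":[0,0,0],"turn":[0,0,0]},{"grip":0.85,"linear":[0,0,0],"turn":[0,0,0]},{"grip":0.85,"linear":[0,0,0],"turn":[0,0,0]},{"grip":0.85,"linear":[0,0,-25],"turn":[0,0,0]},{"grip":0.85,"linear":[0,0,-45],"turn":[0,0,0]},{"grip":0.85,"linear":[0,0,-60],"turn":[0,0,0]},{"grip":0.85,"linear":[0,0,-69],"turn":[0,0,0]},{"grip":0.85,"linear":[0,0,-69],"turn":[0,0,0]}])

```text
time: 6.35
tool_pos: [0.464, 0.3543, 0.0808]
tool_rot: [-3.141, 0.002, 0.697]
contact_force: [-0.0, 0.2, 0.8]
opening: 0.0778
```

Request:
apply_moves(increments=[{"grip":0.4,"linear":[0,0,0],"turn":[0,0,0]},{"grip":0.4,"linear":[0,0,0],"turn":[0,0,0]},{"grip":0.4,"linear":[0,0,0],"turn":[0,0,0]},{"grip":0.4,"linear":[0,0,0],"turn":[0,0,0]},{"grip":0.4,"linear":[0,0,0],"turn":[0,0,0]},{"grip":0.4,"linear":[0,0,0],"turn":[0,0,0]}], grip_force=12)

```text
time: 6.95
tool_pos: [0.4668, 0.3562, 0.0828]
tool_rot: [3.141, -0.007, 0.696]
contact_force: [5.8, 5.1, -3.7]
opening: 0.0391
```

Request:
apply_moves(increments=[{"grip":0.3,"linear":[2,1.5,0],"turn":[0,0,0]},{"grip":0.3,"linear":[4,3,0],"turn":[0,0,0]},{"grip":0.3,"linear":[4,3,0],"turn":[0,0,0]},{"grip":0.3,"linear":[4,3,0],"turn":[0,0,0]}], grip_force=12)

```text
time: 7.35
tool_pos: [0.4671, 0.3565, 0.0818]
tool_rot: [-3.141, 0.004, 0.697]
contact_force: [-5.8, -4.4, 4.7]
opening: 0.0389
```

Request:
apply_moves(increments=[{"grip":0.3,"linear":[-2,-1.5,0],"turn":[0,0,0]},{"grip":0.3,"linear":[-2,-1.5,0],"turn":[0,0,-1]},{"grip":0.3,"linear":[-2,-1.5,0],"turn":[0,0,-2]},{"grip":0.3,"linear":[-2,-1.5,0],"turn":[0,0,-3]},{"grip":0.3,"linear":[-2,-1.5,0],"turn":[0,0,-4]},{"grip":0.3,"linear":[-2,-1.5,0],"turn":[0,0,-5]},{"grip":0.3,"linear":[-2,-1.5,0],"turn":[0,0,-6]},{"grip":0.3,"linear":[-2,-1.5,0],"turn":[0,0,-6.6]},{"grip":0.3,"linear":[-2,-1.5,0],"turn":[0,0,-7]},{"grip":0.3,"linear":[-2,-1.5,0],"turn":[0,0,-7]}])

```text
time: 8.35
tool_pos: [0.466, 0.3561, 0.0823]
tool_rot: [3.141, 0.001, -0.037]
contact_force: [-2.7, -0.4, 5.0]
opening: 0.0388
```

```bash
python3 - <<'E'
from h import *
s=read_camera("side");o=observe();print(o["tool_pos"],o["tool_rot"],o["opening"],o["contact_force"],o["torque"])
crop(s,"pics/s3.png",215,200,90,100,6)
E
```

```text
[0.46595832 0.35610776 0.08230594] [ 3.14145503e+00  8.52696533e-04 -3.64508684e-02] 0.03833169501402623 [-3.46107211  0.21309285  4.63088683] [-0.15217645  0.56231409  0.03574657]
```

View pics/s3.png

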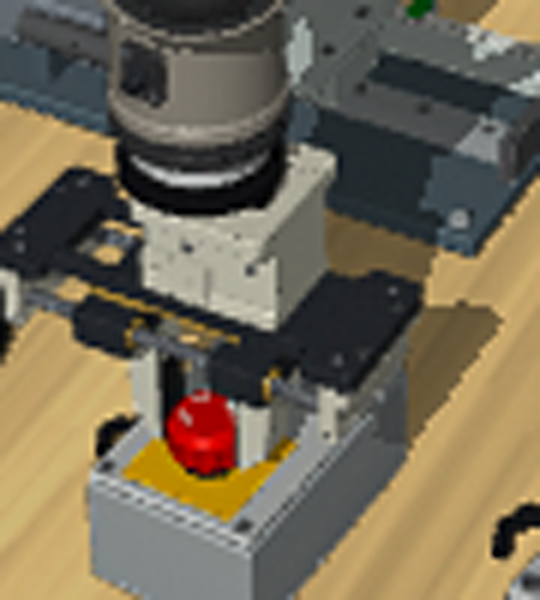

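The fingers straddle the mushroom, and the tool now feels a 5 N upward push, so the latch has let go. Opening.

Request:
apply_moves(increments=[{"grip":0.8,"linear":[0,0,0],"turn":[0,0,0]},{"grip":0.8,"linear":[0,0,0],"turn":[0,0,0]},{"grip":0.8,"linear":[0,0,0],"turn":[0,0,0]},{"grip":0.8,"linear":[0,0,0],"turn":[0,0,0]},{"grip":0.8,"linear":[0,0,0],"turn":[0,0,0]},{"grip":0.8,"linear":[0,0,30],"turn":[0,0,0]},{"grip":0.8,"linear":[0,0,75],"turn":[0,0,0]},{"grip":0.8,"linear":[0,0,110],"turn":[0,0,0]},{"grip":0.8,"linear":[0,0,120],"turn":[0,0,0]}])

```text
time: 9.3
tool_pos: [0.4682, 0.3571, 0.2064]
tool_rot: [-3.138, -0.007, -0.036]
contact_force: [0.4, 0.8, -0.6]
opening: 0.0731
```

```bash
python3 - <<'E'
from h import *
s=read_camera("side");o=observe();print(o["tool_pos"],o["tool_rot"],o["opening"],o["contact_force"],o["torque"])
crop(s,"pics/s4.png",215,200,90,100,6)
c=s[258:283,235:263].astype(int); m=(c[...,0]>100)&(c[...,1]<70)&(c[...,2]<70)
ys,xs=np.nonzero(m);print(xs.min()+235,xs.max()+235,ys.min()+258,ys.max()+258,xs.mean()+235,ys.mean()+258)
E
```

```text
[0.46803222 0.3569747  0.20598603] [-3.13795093 -0.00597209 -0.03628654] 0.07347819421182428 [-0.30261022  0.52557088  1.95479569] [ 0.0261234  -0.16314374 -0.00986175]
243 255 264 276 249.05797101449275 270.39130434782606
```

View pics/s4.png

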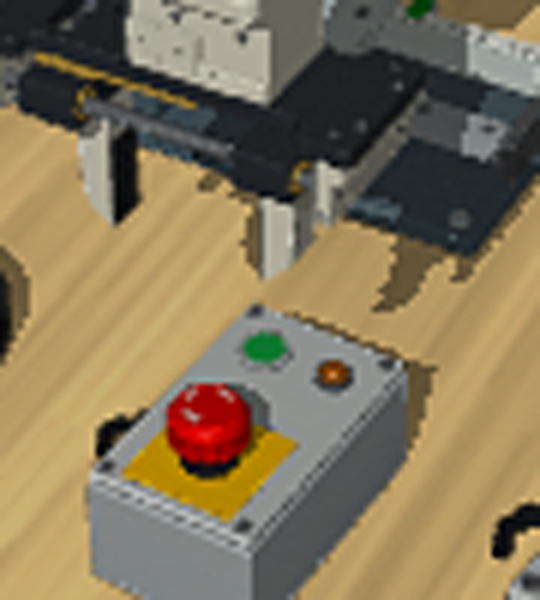

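The mushroom is up again (centroid 270.4, against 270.3 at the start). Moving to the handle.

Request:
apply_moves(increments=[{"grip":0.75,"linear":[16,-45,5],"turn":[0,0,0.1]},{"grip":0.75,"linear":[32,-90,5],"turn":[0,0,0.1]},{"grip":0.75,"linear":[48,-135,5],"turn":[0,0,0.1]},{"grip":0.75,"linear":[64,-180,5],"turn":[0,0,0.1]},{"grip":0.75,"linear":[80,-225,5],"turn":[0,0,0.1]},{"grip":0.75,"linear":[96,-270,5],"turn":[0,0,0.1]},{"grip":0.75,"linear":[110,-315,0],"turn":[0,0,0.1]},{"grip":0.75,"linear":[124,-353,-10],"turn":[0,0,0.1]},{"grip":0.75,"linear":[124,-353,-30],"turn":[0,0,0.1]},{"grip":0.75,"linear":[124,-353,-30],"turn":[0,0,0.1]}])

```text
time: 10.35
tool_pos: [0.5884, 0.002, 0.1676]
tool_rot: [-3.141, 0.008, -0.028]
contact_force: [-1.2, 1.5, -1.0]
opening: 0.0687
```

```bash
python3 - <<'E'
from h import *
s=read_camera("side");t=read_camera("top");o=observe();print(o["tool_pos"],o["tool_rot"],o["opening"],o["contact_force"])
crop(s,"pics/s5.png",200,130,120,100,6)
crop(t,"pics/t5.png",240,100,130,150,4)
print(proj("side",o["tool_pos"]),proj("side",[.592,.004,.112]))
E
```

```text
[0.58978562 0.0035477  0.17078642] [-3.14107404e+00  2.86595990e-03 -2.56784351e-02] 0.06872071233686478 [-0.73129627 -0.31345957  0.69711035]
[265.68747207 178.13209847] [265.11409041 192.46013624]
```

View pics/s5.png

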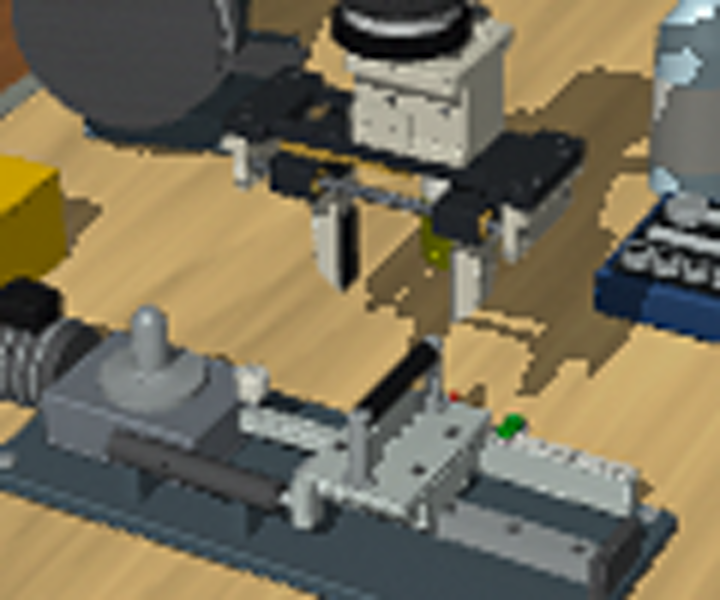

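View pics/t5.png

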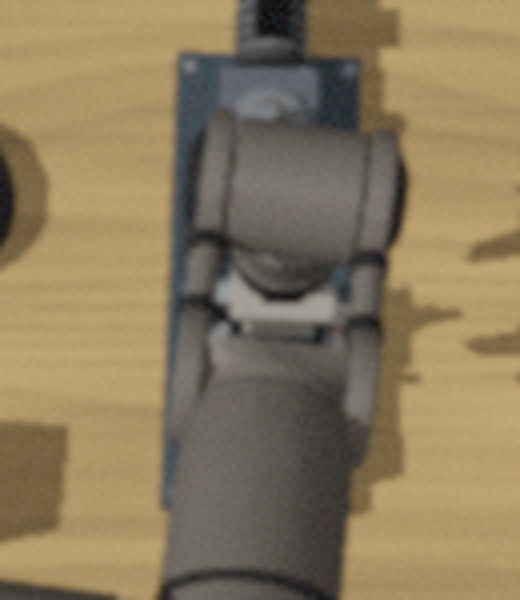

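Side view: open fingers stand over the grip, with the red pointer at crop (455,397) and the green index at (511,427), both visible. Descending to grasp.

Request:
apply_moves(increments=[{"grip":0.75,"linear":[2,0,-25],"turn":[0,0,0]},{"grip":0.75,"linear":[2,0,-50],"turn":[0,0,0]},{"grip":0.75,"linear":[2,0,-68],"turn":[0,0,0]},{"grip":0.75,"linear":[2,0,-77],"turn":[0,0,0]},{"grip":0.75,"linear":[2,0,-77],"turn":[0,0,0]},{"grip":0.4,"linear":[2,0,-77],"turn":[0,0,0]},{"grip":0.25,"linear":[2,0,-77],"turn":[0,0,0]},{"grip":0.25,"linear":[2,0,-77],"turn":[0,0,0]},{"grip":0.25,"linear":[2,0,-77],"turn":[0,0,0]},{"grip":0.25,"linear":[2,0,-77],"turn":[0,0,0]}], grip_force=20)

```text
time: 11.45
tool_pos: [0.5927, 0.003, 0.0953]
tool_rot: [3.142, -0.001, -0.026]
contact_force: [-0.9, 1.5, -0.2]
opening: 0.0333
```

Request:
apply_moves(increments=[{"grip":0.05,"linear":[0,0,0],"turn":[0,0,0]},{"grip":0.05,"linear":[0,0,0],"turn":[0,0,0]},{"grip":0.05,"linear":[0,0,0],"turn":[0,0,0]},{"grip":0.05,"linear":[0,0,0],"turn":[0,0,0]}], grip_force=35)

```text
time: 11.85
tool_pos: [0.5909, 0.0031, 0.0947]
tool_rot: [3.142, 0.004, -0.026]
contact_force: [-4.7, 0.3, 3.4]
opening: 0.0153
```

```bash
python3 - <<'E'
from h import *
s=read_camera("side");o=observe();print(o["tool_pos"],o["tool_rot"],o["opening"],o["contact_force"])
crop(s,"pics/s6.png",200,130,120,100,6)
E
```

```text
[0.59092704 0.00314278 0.09472988] [ 3.14157954  0.00379107 -0.02578269] 0.015107413141401311 [-5.51376106 -1.43379606  3.47518385]
```

View pics/s6.png

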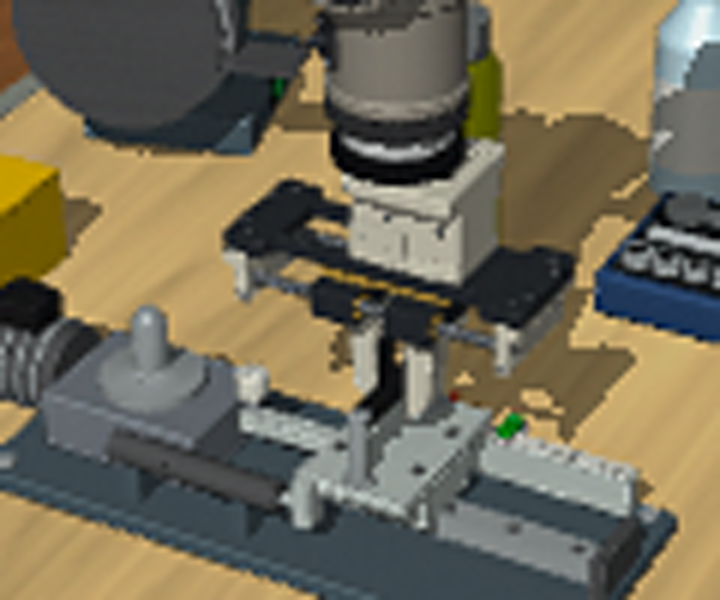

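Gripped at opening 15 mm. Home is TCP x = 0.5909, with a small push against the home stop. Drawing back 36 mm first.

Request:
apply_moves(increments=[{"grip":0.05,"linear":[-4,0.1,0],"turn":[0,0,0]},{"grip":0.05,"linear":[-10,0.2,0],"turn":[0,0,0]},{"grip":0.05,"linear":[-16,0.4,0],"turn":[0,0,0]},{"grip":0.05,"linear":[-22,0.5,0],"turn":[0,0,0]},{"grip":0.05,"linear":[-28,0.6,0],"turn":[0,0,0]},{"grip":0.05,"linear":[-34,0.8,0],"turn":[0,0,0]},{"grip":0.05,"linear":[-38,0.9,0],"turn":[0,0,0]},{"grip":0.05,"linear":[-38,0.9,0],"turn":[0,0,0]},{"grip":0.05,"linear":[-38,0.9,0],"turn":[0,0,0]}], grip_force=45)

```text
time: 12.8
tool_pos: [0.557, 0.0041, 0.0949]
tool_rot: [-3.141, -0.006, -0.026]
contact_force: [9.7, 1.5, -8.0]
opening: 0.015
```

```bash
python3 - <<'E'
from h import *
o=observe();print(o["tool_pos"],o["tool_rot"],o["opening"],o["contact_force"])
s=read_camera("side");t=read_camera("top")
crop(s,"pics/s7.png",200,130,120,100,6)
crop(s,"pics/s7b.png",265,180,50,40,14)
crop(t,"pics/t7.png",240,100,130,150,4)
E
```

```text
[0.55696705 0.00411288 0.09485074] [-3.14126709 -0.00569518 -0.02630094] 0.014952921530597458 [ 9.74229977  1.48736936 -8.02604555]
```

View pics/s7b.png

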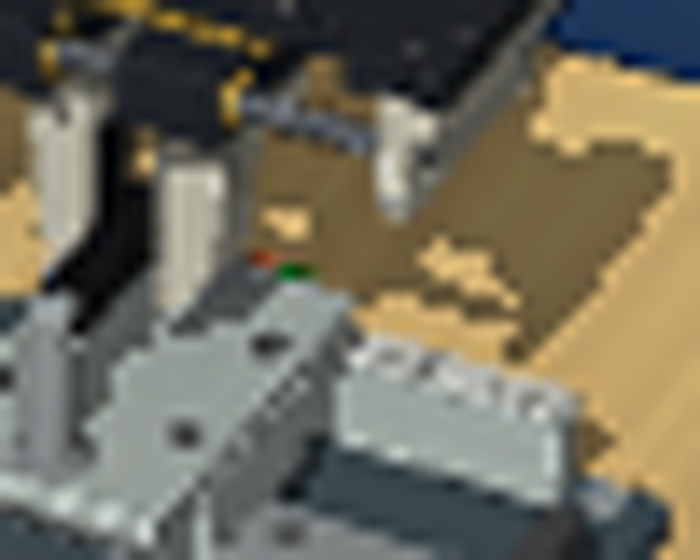

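View pics/t7.png

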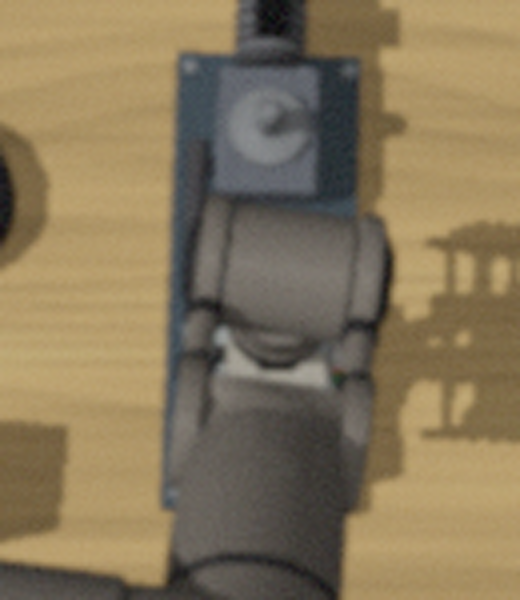

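View pics/s7.png

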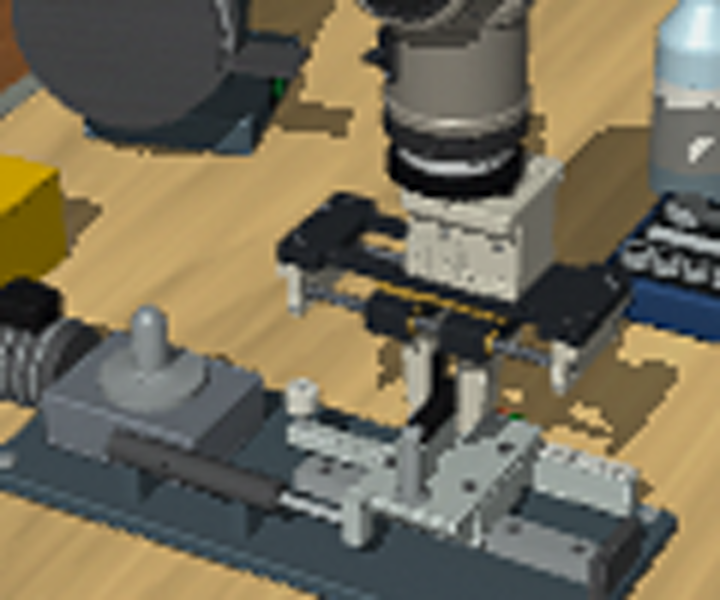

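Red is at (262,258) and green at (296,271) in the side crop, with the pointer just short of the index. Travel so far is 33.9 mm and I need about 5.7 mm more.

Request:
apply_moves(increments=[{"grip":0.05,"linear":[-3,0.1,0],"turn":[0,0,0]},{"grip":0.05,"linear":[-6,0.1,0],"turn":[0,0,0]},{"grip":0.05,"linear":[-6,0.1,0],"turn":[0,0,0]},{"grip":0.05,"linear":[-6,0.1,0],"turn":[0,0,0]}])

```text
time: 13.3
tool_pos: [0.5512, 0.0043, 0.0949]
tool_rot: [-3.141, -0.006, -0.026]
contact_force: [10.8, 1.5, -8.9]
opening: 0.0146
```

```bash
python3 - <<'E'
from h import *
o=observe();print(o["tool_pos"],o["tool_rot"],o["opening"],o["contact_force"])
s=np.mean([read_camera("side").astype(float) for _ in range(8)],0);t=np.mean([read_camera("top").astype(float) for _ in range(8)],0)
np.save("pics/s8.npy",s);np.save("pics/t8.npy",t)
print(observe()["tool_pos"])
s=s.astype(np.uint8);t=t.astype(np.uint8)
crop(s,"pics/s8b.png",270,185,30,25,24)
crop(t,"pics/t8.png",310,180,30,25,24)
E
```

```text
[0.55123446 0.00429843 0.0948635 ] [-3.14113422 -0.00620049 -0.02630059] 0.014581649282483199 [10.79050953  1.47905061 -8.86466105]
[0.55129582 0.0042859  0.09486644]
```

View pics/s8b.png

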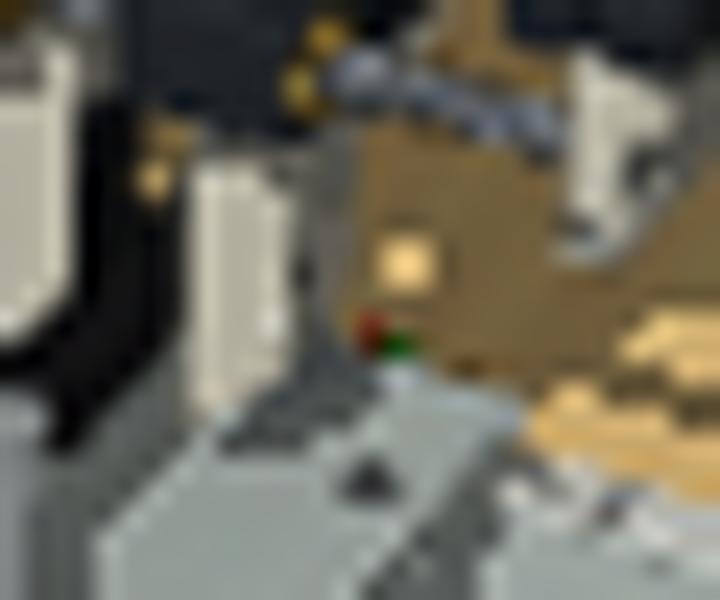

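View pics/t8.png

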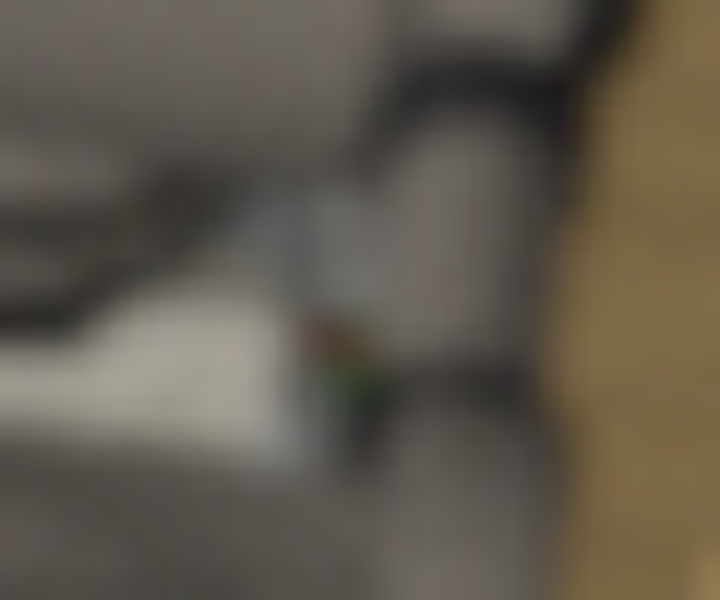

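Odometry gives 39.66 mm of travel. In the top view the red strip now sits at row ~193.7, where a pointer over the index centre should appear. I'll cross-check with a small synthetic rendering.

```bash
python3 - <<'E'
from h import *
S=8
th=-0.0227; R=np.array([[np.cos(th),-np.sin(th)],[np.sin(th),np.cos(th)]])
def W(o,x,y,z): return np.r_[o+R@[x,y],z]
def box(cv,n,o,x0,x1,y0,y1,z0,z1,col,side):
    # draw sides then top
    c=[(x0,y0),(x1,y0),(x1,y1),(x0,y1)]
    def poly(P3,cc):
        q=np.array([proj(n,p) for p in P3]); cv2.fillPoly(cv,[np.round(((q+.5)*S)).astype(np.int32)],cc)
    for k in range(4):
        a,b=c[k],c[(k+1)%4]; poly([W(o,*a,z0),W(o,*b,z0),W(o,*b,z1),W(o,*a,z1)],side)
    poly([W(o,*p,z1) for p in c],col)
def render(n,o,g,idx,zb,sh):
    cv=np.zeros((420*S,560*S,3),np.float32)
    box(cv,n,o,-idx-.005,-idx+.005,-.076,-.056,zb,.054,(0,1,0),(0,sh,0))
    box(cv,n,o,-g-.0015,-g+.0015,-.073,-.05,.058,.059,(1,0,0),(.7,0,0))
    if n=="side": box(cv,n,o,-g-.035+.0,-g+.035,-.056,.056,.065,.071,(0,0,1),(0,0,1))
    return cv2.GaussianBlur(cv2.resize(cv,(560,420),interpolation=cv2.INTER_AREA),(0,0),.6)
# origin o: pointer zero on tester axis, using top measured pointer at (.5876,-.0622)
o=np.array([.5876,-.0622])-R@[0,-.062]
cols=slice(323,328)
for zb,sh in((.048,.8),(.048,.4),(.040,.6)):
  for idx in(.039,.040):
    im=render("top",o,0,idx,zb,sh); G=im[188:200,cols,1].sum(1);Rr=im[178:187,cols,0].sum(1)
    print(zb,sh,idx,"diff rows",G@np.arange(188,200)/G.sum()-Rr@np.arange(178,187)/Rr.sum(),"measured 12.143")
t=np.load("pics/t8.npy"); r=t[...,0]-t[...,1]; 
np.set_printoptions(precision=0,suppress=True,linewidth=160); print(r[188:200,320:330]); print((t[...,1]-t[...,0])[188:200,320:330])
im=render("top",o,.03966,.0396,.048,.6)
print((im[188:200,320:330,0]*100));print((im[188:200,320:330,1]*100))
s=np.load("pics/s8.npy"); print("side R-G",(s[...,0]-s[...,1])[195:204,282:292]); print((s[...,1]-s[...,0])[195:204,282:292])
for g in(.0375,.03966,.0415):
    im=render("side",o,g,.0396,.048,.6); print(g);print(im[195:206,280:296,0]*100);print(im[195:206,280:296,1]*100)
E
```

```text
0.048 0.8 0.039 diff rows 11.986636461572346 measured 12.143
0.048 0.8 0.04 diff rows 12.262989693064384 measured 12.143
0.048 0.4 0.039 diff rows 11.912234283074099 measured 12.143
0.048 0.4 0.04 diff rows 12.202039607626546 measured 12.143
0.04 0.6 0.039 diff rows 12.108218044918402 measured 12.143
0.04 0.6 0.04 diff rows 12.382087676183176 measured 12.143
[[-1. -3. -1.  1.  1.  4.  4.  7.  5.  6.]
 [-1. -2. -0.  1.  2.  4.  5.  6.  6.  6.]
 [ 0. -1. -1. -0.  2.  4.  5.  6.  6.  6.]
 [ 3.  1.  1.  1.  1.  3.  4.  6.  5.  6.]
 [ 3.  3.  2.  3.  1.  2.  5.  6.  6.  6.]
 [ 4.  5.  8. 10.  5.  2.  4.  4.  6.  5.]
 [ 4.  5.  8. 13.  9.  7.  6.  4.  5.  4.]
 [ 4.  3.  2. -0. -6. -1.  3.  3.  4.  3.]
 [ 4.  3.  0. -5. -9. -6.  0.  3.  4.  2.]
 [ 2.  1. -1. -2. -2.  2.  4.  4.  4.  5.]
 [ 3.  0. -0.  1.  1.  3.  5.  5.  4.  5.]
 [ 2.  3.  2.  2.  2.  4.  5.  6.  5.  4.]]
[[  1.   3.   1.  -1.  -1.  -4.  -4.  -7.  -5.  -6.]
 [  1.   2.   0.  -1.  -2.  -4.  -5.  -6.  -6.  -6.]
 [ -0.   1.   1.   0.  -2.  -4.  -5.  -6.  -6.  -6.]
 [ -3.  -1.  -1.  -1.  -1.  -3.  -4.  -6.  -5.  -6.]
 [ -3.  -3
[... 5107 characters left out ...]
. 0. 0. 0. 0. 0. 0. 0. 0. 0. 0. 0.]
 [0. 0. 0. 0. 0. 0. 0. 0. 0. 0. 0. 0. 0. 0. 0. 0.]
 [0. 0. 0. 0. 0. 0. 0. 0. 0. 0. 0. 0. 0. 0. 0. 0.]]
[[0. 0. 0. 0. 0. 0. 0. 0. 0. 0. 0. 0. 0. 0. 0. 0.]
 [0. 0. 0. 0. 0. 0. 0. 0. 0. 0. 0. 0. 0. 0. 0. 0.]
 [0. 0. 0. 0. 0. 0. 0. 0. 0. 0. 0. 0. 0. 0. 0. 0.]
 [0. 0. 0. 0. 0. 0. 0. 0. 0. 0. 0. 0. 0. 0. 0. 0.]
 [0. 0. 0. 0. 0. 0. 0. 0. 0. 0. 0. 0. 0. 0. 0. 0.]
 [0. 0. 0. 0. 0. 0. 0. 0. 0. 0. 0. 0. 0. 0. 0. 0.]
 [0. 0. 0. 0. 0. 0. 0. 0. 0. 0. 0. 0. 0. 0. 0. 0.]
 [0. 0. 0. 0. 0. 0. 0. 0. 0. 0. 0. 0. 0. 0. 0. 0.]
 [0. 0. 0. 0. 0. 0. 0. 0. 0. 0. 0. 0. 0. 0. 0. 0.]
 [0. 0. 0. 0. 0. 0. 0. 0. 0. 0. 0. 0. 0. 0. 0. 0.]
 [0. 0. 0. 0. 0. 0. 0. 0. 0. 0. 0. 0. 0. 0. 0. 0.]]
```

Top-view rendering puts the index at about 39.1–39.8 mm, so the 39.66 mm travel fits. The wrist hides most of the index, though, and the visible pixels hint that the pointer may be about 1 mm short. There is plenty of time, so I'll ease the carriage home, re-grip 20 mm further along the sleeve (+y) for a clear view, and draw it again.

Request:
apply_moves(increments=[{"grip":0.05,"linear":[7,-0.2,0],"turn":[0,0,0]},{"grip":0.05,"linear":[14,-0.3,0],"turn":[0,0,0]},{"grip":0.05,"linear":[21,-0.5,0],"turn":[0,0,0]},{"grip":0.05,"linear":[28,-0.6,0],"turn":[0,0,0]},{"grip":0.05,"linear":[34,-0.8,0],"turn":[0,0,0]},{"grip":0.05,"linear":[39,-0.9,0],"turn":[0,0,0]},{"grip":0.05,"linear":[42,-1,0],"turn":[0,0,0]},{"grip":0.05,"linear":[42,-1,0],"turn":[0,0,0]},{"grip":0.05,"linear":[42,-1,0],"turn":[0,0,0]}])

```text
time: 15.0
tool_pos: [0.5909, 0.0031, 0.0948]
tool_rot: [-3.142, -0.001, -0.026]
contact_force: [4.1, -0.2, -3.3]
opening: 0.015
```

Request:
apply_moves(increments=[{"grip":0.5,"linear":[0,0,0],"turn":[0,0,0]},{"grip":0.5,"linear":[0,0,0],"turn":[0,0,0]},{"grip":0.5,"linear":[0,0,0],"turn":[0,0,0]},{"grip":0.5,"linear":[0.2,10,0],"turn":[0,0,0]},{"grip":0.5,"linear":[0.5,20,0],"turn":[0,0,0]},{"grip":0.5,"linear":[0.5,20,0],"turn":[0,0,0]},{"grip":0.5,"linear":[0.5,20,0],"turn":[0,0,0]}])

```text
time: 15.7
tool_pos: [0.5911, 0.0237, 0.095]
tool_rot: [3.141, -0.0, -0.025]
contact_force: [0.8, -0.8, 0.1]
opening: 0.0459
```

Request:
apply_moves(increments=[{"grip":0.05,"linear":[0,0,0],"turn":[0,0,0]},{"grip":0.05,"linear":[0,0,0],"turn":[0,0,0]},{"grip":0.05,"linear":[0,0,0],"turn":[0,0,0]},{"grip":0.05,"linear":[0,0,0],"turn":[0,0,0]},{"grip":0.05,"linear":[0,0,0],"turn":[0,0,0]},{"grip":0.05,"linear":[0,0,0],"turn":[0,0,0]}])

```text
time: 16.3
tool_pos: [0.5915, 0.0229, 0.095]
tool_rot: [3.141, -0.001, -0.026]
contact_force: [1.8, -0.5, -2.2]
opening: 0.0148
```

Request:
apply_moves(increments=[{"grip":0.05,"linear":[-6,0.1,0],"turn":[0,0,0]},{"grip":0.05,"linear":[-12,0.3,0],"turn":[0,0,0]},{"grip":0.05,"linear":[-18,0.4,0],"turn":[0,0,0]},{"grip":0.05,"linear":[-24,0.5,0],"turn":[0,0,0]},{"grip":0.05,"linear":[-30,0.7,0],"turn":[0,0,0]},{"grip":0.05,"linear":[-36,0.8,0],"turn":[0,0,0]},{"grip":0.05,"linear":[-40,0.9,0],"turn":[0,0,0]},{"grip":0.05,"linear":[-41.5,0.9,0],"turn":[0,0,0]},{"grip":0.05,"linear":[-41.5,0.9,0],"turn":[0,0,0]},{"grip":0.05,"linear":[-41.5,0.9,0],"turn":[0,0,0]}])

```text
time: 17.3
tool_pos: [0.5521, 0.0241, 0.0951]
tool_rot: [-3.141, -0.006, -0.026]
contact_force: [10.6, 1.2, -7.8]
opening: 0.0147
```

```bash
python3 - <<'E'
from h import *
o=observe();print(o["tool_pos"],o["tool_rot"],o["opening"],o["contact_force"])
t=np.mean([read_camera("top").astype(float) for _ in range(8)],0);s=np.mean([read_camera("side").astype(float) for _ in range(4)],0)
np.save("pics/t9.npy",t)
print(observe()["tool_pos"])
crop(t.astype(np.uint8),"pics/t9.png",310,180,30,25,24)
crop(s.astype(np.uint8),"pics/s9.png",270,185,30,25,24)
np.set_printoptions(precision=0,suppress=True,linewidth=160)
print((t[...,0]-t[...,1])[188:200,320:332])
E
```

```text
[0.55208426 0.02408752 0.0950509 ] [-3.14129634 -0.00582104 -0.02607297] 0.014687981369458208 [10.57013352  1.16264433 -7.75139989]
[0.55216516 0.02409644 0.09505365]
[[  6.   7.   5.   5.   3.   4.   1.   4.  12.  18.  20.  20.]
 [  7.   6.   6.   7.   4.   1.  -0.   3.  11.  18.  20.  19.]
 [  6.   5.   5.   5.   3.   2.  -0.   2.  12.  18.  19.  19.]
 [  5.   6.   6.   5.   5.   2.  -2.   1.  12.  18.  20.  20.]
 [  5.   7.   6.   6.   4.   1.  -4.  -3.   6.  13.  18.  21.]
 [  6.   6.   5.   5.   2.   0.  -6. -12. -12.  -2.  10.  16.]
 [  4.   4.   3.   2.   3.   1.  -2. -12. -25. -19.  -2.  10.]
 [  4.   4.   2.   4.   2.  -0.  -6. -23. -30. -19.  -4.   9.]
 [  4.   4.   5.   3.   4.   3.  -7. -18. -10.   0.   7.  12.]
 [  4.   4.   4.   4.   4.   4.   0.  -2.   7.  14.  16.  17.]
 [  6.   6.   5.   5.   5.   4.   3.   3.  13.  20.  19.  20.]
 [  6.   5.   4.   5.   5.   6.   2.   7.  16.  19.  21.  21.]]
```

View pics/t9.png

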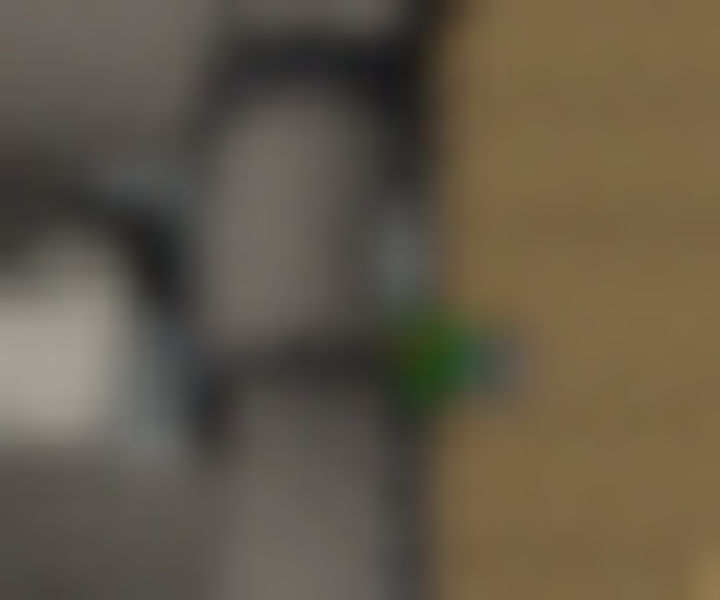

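View pics/s9.png

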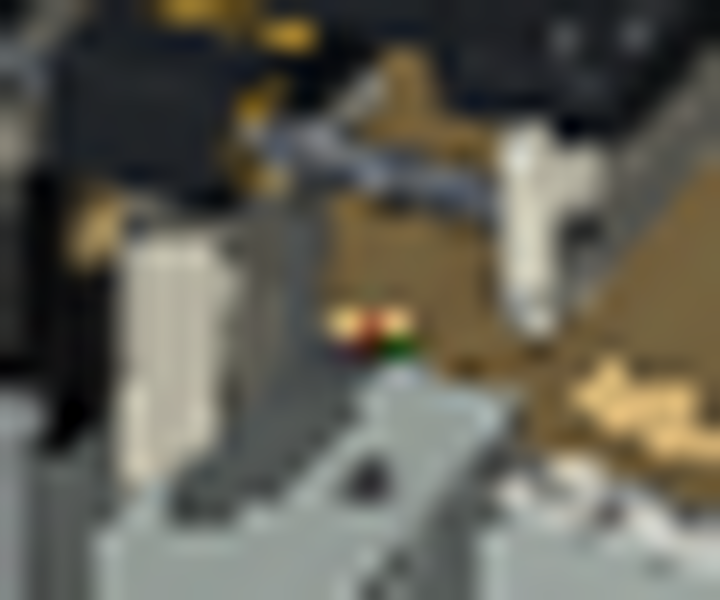

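The top view shows the pointer tip (reduced green) at about row 194, inside the green span of rows 193–196. Centred would be about 193.7, so the pointer stands at the index within a millimetre or so. Travel by TCP is 39.4 mm against the measured 39.6. One last whole-scene check before handing in.

```bash
python3 - <<'E'
from h import *
s=read_camera("side");cv2.imwrite("pics/s10.png",s[:,:,::-1]);t=read_camera("top")
cv2.imwrite("pics/t10.png",t[:,:,::-1])
c=s[258:283,235:263].astype(int); m=(c[...,0]>100)&(c[...,1]<70)&(c[...,2]<70)
ys,xs=np.nonzero(m);print("head",xs.mean()+235,ys.mean()+258)
o=observe();print(o["time"],o["tool_pos"],o["opening"],o["contact_force"],abs(o["qvel"]).max())
E
```

```text
head 249.14285714285714 270.37857142857143
18.0 [0.5521379  0.02409613 0.09505215] 0.014499094263022514 [10.09264569  1.49332796 -6.73353915] 0.002254117443279178
```

View pics/s10.png

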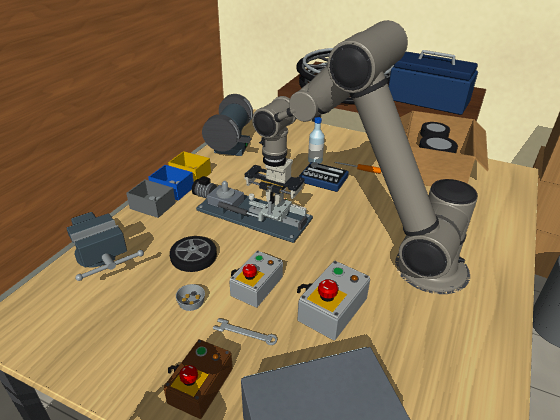

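View pics/t10.png

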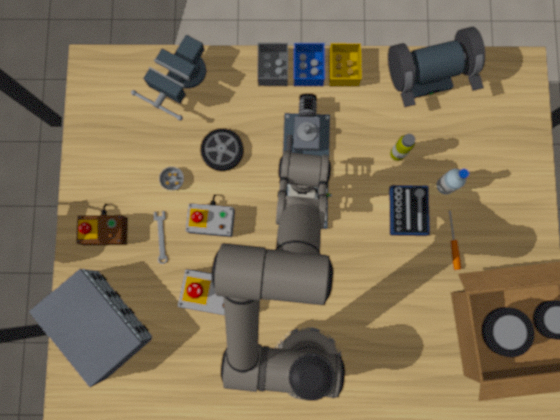

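The mushroom on the small grey station is up at (249,270), the grip is steady and everything else is where it was. Handing in.

```bash
python3 -c "
from cell import *
print(hand_in())"
```

```text
the job is handed in; nothing more can be done
None
```

The emergency stop is proven, and I handed in at 18 s of the 58 s allowed with the gauge carriage held at the green index.

- **Emergency stop:** I pressed the mushroom on the smaller grey station to its bottom with 18 N. It stayed about 5 mm down, so it had latched. I then gripped it and turned it 42° clockwise, and it sprang up again. The last image shows it at its starting height.
- **Gauge carriage:** I pinched the black handle, drew it back and handed in still holding it with a 45 N grip. The arm was steady, and the spring pulled about 10 N against an expected 10.7 N.
- **Regrip:** My first draw left the index mostly hidden by the wrist. I eased the carriage home, took the handle again 20 mm further along and redrew it.
- **Pointer position:** Travel measured at the tool was 39.4 mm. I put the index at about 39.6 mm from the first images, with a spread of 39.1 to 39.8.
- **Checks that disagreed:**
    - An early rough side-view estimate gave 41 mm. I set it aside because the carriage partly hides the pointer in that view.
    - On the first draw, images hinted the pointer was about 1 mm short. The clearer view after the regrip shows its tip over the green, within roughly 1 mm of the middle.

Nothing else on the bench looks moved in the final pictures. The pointer passes above the index without touching it, and I saw no clear sign that the index had shifted.

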